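# Hang the mugs on their colour-coded hooks

### The arm

A 6-joint arm with a two-finger parallel gripper is mounted at the origin on the work surface. World frame = base frame: x ahead of the robot, y to its left, z up, the work surface at z = 0. Lengths are in m, angles in rad, forces in N, time in s.
With the tool pointing down it reaches from about 0.425 to 0.95 m from the base axis. Payload 3.5 kg.
Tool frame: the origin (TCP) lies midway between the tips of the shut fingers; the grasp point (between the pads) lies ctrl.hold_point_z behind it (ctrl.hold_point_z is the distance from the TCP to the grasp point, in m); z points along the fingers, x is the direction in which the jaws open and shut, and the axes are right-handed (so a half turn about z gives the same grasp; the last joint's range is limited). The gripper opens to 85 mm and grips with 20 to 120 N. Pads are 22 mm wide; open, the fingers measure 114 mm over their backs; the gripper's body (76 mm by 85 mm) begins 54 mm behind the grasp point. The pads swing forward as they close: fully open they stand 13 mm farther back than shut.
Start: joints at [1.014, 0.286, 1.577, -0, 1.279, -0.15], TCP at [0.267, 0.62, 0.231] pointing down, gripper open.
Joint ranges: [-2.77, 2.77], [-0.9, 2.22], [0.21, 2.48], [-1.53, 4.67], [0.24, 2.81], [-2.84, 2.84]. Speed limits (rad/s): [2.79, 2.79, 3.14, 3.14, 3.14, 3.14].

### API

Orientations are given as a unit quaternion [x, y, z, w].
In Python, from plant import ctrl gives the robot as it stands.
- The arm moves only by the tool step_arm, never from a script. Its arguments are lists of equal length, an entry for each row: "gripper": the gripper's target within -1 to 1 (shut at 1, half-way at 0, fully open at -1); "linear": the shift along the tool's x, y, z in m, a list of three; "delta_rot": the turn, a rotation vector about the tool's x, y, z in degrees, a list of three. A call has 1 to 20 rows; each row is the pose to reach, as a shift and turn from the pose commanded when the call began, along the tool's axes at that moment; what a row does not reach only later rows make up. A row lasts 1/8 s, in which the tool goes at most 62.5 mm and 10.7 degrees, less where a joint would pass 70% of its speed; a pose out of reach is approached as far as the arm can. A call with a gripper value outside its range is refused whole. The fingers move at their own pace and stop on an object; "grip_force" is the grip in N (left out, the last holds). Time passes only in rows, so rows that repeat a pose let the fingers close. It gives the time, the measured TCP pose, the force and the opening at its end, in the units of the state.
- ctrl.get_state(): the state, without advancing time (a new reading comes with each control period).
- ctrl.read_camera(name): name is "side" or "top" or "wrist"; returns a dict with "frame" (400x640x3 uint8, red, green, blue), "fx", "fy", "cx", "cy" (pixels), "k1" (the pictures are not rectified: a ray, as slopes to the right and down, at radius r is drawn at 1 + k1 r^2 times it, then the intrinsics apply), "view" (4x4, takes a point from world to camera coordinates). Camera axes: x right, y down, z forward; pixel columns grow to the right and rows downward; lengths in m; the calibration is good to about 2 mm. A picture is of the moment at which its call begins. There is no depth.
- ctrl.sign_off(): hands the job in, once; it reports no verdict.
The state is a dict: "time": time; "qpos": joint angles; "dq": joint speeds; "joint_efforts": joint torques, N m; "eef_pos": TCP position; "tcp_rot": TCP orientation; "contact_force": force on the tool from outside, world axes, zero at the start; "wrist_torque": the same for the moment, N m; "opening": opening from 0.0 (shut) to 1.0 (fully open).
Only numpy, scipy, OpenCV 4.12 (cv2) and the standard library are available. Lean on these libraries where they do the work, as an engineer would, in place of code of your own. Each camera call takes 0.05 s, during which the arm holds its last target. There are 200 camera calls.

### The job

At the canteen serving table, hang the blue mug and the red mug each by its handle on the hook stand of its own colour, with the upper hook arm through the handle, and leave both hanging still. Do not knock over or push about any of the other things on the table.

Things in the scene. Friction and masses are not known exactly. Their poses are not given: they have to be found in the camera images.
- blue_mug: blue straight-sided mug, open top, standing upright, loose, 0.13 to 0.25 kg; 60 mm outside diameter, 105 mm tall, wall 4 mm. Origin: centre of its underside; own z up. Own x points from its axis to its one handle, a D of 10 mm round bar in the own x-z plane, reaching 68 mm from the axis; the opening spans 30 to 58 mm from the axis and 45 to 85 mm above the underside
- blue_mug_handle (a point): centre of the opening of the blue mug's handle: 44 mm from the mug's axis along own x, 65 mm above its underside. A mug let go with its handle over an arm drops a few mm and tips 15 to 20 degrees until its side leans on the stand's lower bar
- blue_hook: hook stand with blue round foot (90 mm across) and blue sleeve, fixed. Origin: centre of the foot's underside, z up. Steel post 16 mm thick, 207 mm tall. From it along own -x: the hook arm, 10 mm round bar, axis 200 mm above the table, level for 90 mm, then bent up (end 105 mm from the post axis, top 216 mm high); under it a straight rest bar, 12 mm thick, axis 134 mm high, 106 mm long
- blue_hook_arm (a point): point on the axis of the blue stand's hook arm, half way out: 50 mm from the post along own -x, 200 mm above the table; axes as the stand's
- red_mug: red straight-sided mug, open top, standing upright, loose, 0.13 to 0.25 kg; 60 mm outside diameter, 105 mm tall, wall 4 mm. Origin: centre of its underside; own z up. Own x points from its axis to its one handle, a D of 10 mm round bar in the own x-z plane, reaching 68 mm from the axis; the opening spans 30 to 58 mm from the axis and 45 to 85 mm above the underside
- red_mug_handle (a point): centre of the opening of the red mug's handle: 44 mm from the mug's axis along own x, 65 mm above its underside. A mug let go with its handle over an arm drops a few mm and tips 15 to 20 degrees until its side leans on the stand's lower bar
- red_hook: hook stand with red round foot (90 mm across) and red sleeve, fixed. Origin: centre of the foot's underside, z up. Steel post 16 mm thick, 207 mm tall. From it along own -x: the hook arm, 10 mm round bar, axis 200 mm above the table, level for 90 mm, then bent up (end 105 mm from the post axis, top 216 mm high); under it a straight rest bar, 12 mm thick, axis 134 mm high, 106 mm long
- red_hook_arm (a point): point on the axis of the red stand's hook arm, half way out: 50 mm from the post along own -x, 200 mm above the table; axes as the stand's
- jar: squat amber glass jar with a yellow lid, 68 mm across, 100 mm tall. Loose, not part of the job. Origin: centre of its underside, own z up
- can: food can with a green label, 66 mm across, 105 mm tall. Loose, not part of the job. Origin: centre of its underside, own z up
- bowls: stack of white bowls, 120 mm across, 55 mm tall. Loose, not part of the job. Origin: centre of its underside, own z up
- napkins: steel napkin dispenser, 100 x 130 x 75 mm (own x, y, height). Loose, not part of the job. Origin: centre of its underside, own z up
- bottle: clear water bottle with a blue cap, 64 mm across, 200 mm tall. Loose, not part of the job. Origin: centre of its underside, own z up
- spoon: serving spoon with a brown handle lying flat along its own x, 200 mm long. Loose, not part of the job. Origin: centre of its underside

How it is judged:
At the end, for the whole second after the job is handed in: Each mug hangs at rest, carried by the arm of its own colour's stand (over 0.7 N): handle-opening centre 4 to 35 mm below the arm's axis, within 25 mm sideways, between post and tip; mug's own y within 0.6 rad of the arm's direction; below 0.05 m/s, 0.6 rad/s (x of blue_mug_handle in the frame of blue_hook_arm between -0.05 and 0.042 m and y of blue_mug_handle in the frame of blue_hook_arm between -0.025 and 0.025 m and z of blue_mug_handle in the frame of blue_hook_arm between -0.035 and -0.004 m and angle between the y axis of blue_mug and the x axis of blue_hook, either way round below 0.6 rad and contact force between blue_mug and blue_hook above 0.7 N and linear speed of each of blue_mug, red_mug below 0.05 m/s and angular speed of each of blue_mug, red_mug below 0.6 rad/s and x of red_mug_handle in the frame of red_hook_arm between -0.05 and 0.042 m and y of red_mug_handle in the frame of red_hook_arm between -0.025 and 0.025 m and z of red_mug_handle in the frame of red_hook_arm between -0.035 and -0.004 m and angle between the y axis of red_mug and the x axis of red_hook, either way round below 0.6 rad and contact force between red_mug and red_hook above 0.7 N); the robot touches nothing.
It fails at once if another thing on the table was pushed more than 30 mm (distance of any of jar, can, bowls, napkins, bottle, spoon from where it was at the start of the episode above 0.03 m).
It fails at once if another thing on the table was tipped (angle between any of jar, can, bowls, napkins, bottle's own z axis and vertical above 0.35 rad).
It also fails if it takes over 64 s, if anything falls off the work surface, if the arm or the gripper's body presses on something with over 40 N, if the wrist force passes 120 N, or if a joint passes its speed limit or range.

## Working session

There is one attempt and no reset: what is moved stays moved. The work goes in short steps, Python scripts to look and compute and a tool call to move; the robot and the scene stay as the last step left them, time stands still between calls to the robot, and variables do not carry over. Pictures are saved under pics/ and viewed, on a budget of 16 in all, crops included, one or two more only if the job needs it, and the job is handed in when it is done.

Besides the shell and the picture viewer there is one more tool, called after "Emit:" in YAML: its name, and indented under it one key for each argument. step_arm: Moves the arm, as the interface text tells. Its arguments: {"type":"object","properties":{"gripper":{"type":"array"},"linear":{"type":"array"},"delta_rot":{"type":"array"},"grip_force":{"type":"number"}},"required":["gripper","linear","delta_rot"]}

```bash
mkdir -p pics; cat > h.py <<'E'
import numpy as np, cv2
from scipy.spatial.transform import Rotation as R
from plant import ctrl
def K(c): return np.array([[c['fx'],0,c['cx']],[0,c['fy'],c['cy']],[0,0,1.]])
def D(c): return np.array([c['k1'],0,0,0,0.])
def ray(c,uv):
    uv=np.asarray(uv,float).reshape(-1,1,2)
    n=cv2.undistortPoints(uv,K(c),D(c)).reshape(-1,2)
    V=np.array(c['view']); d=np.c_[n,np.ones(len(n))]@V[:3,:3]
    return -V[:3,:3].T@V[:3,3], d
def onz(c,uv,z):
    o,d=ray(c,uv); return o+d*((z-o[2])/d[:,2])[:,None]
def proj(c,P):
    V=np.array(c['view']); r,_=cv2.Rodrigues(V[:3,:3].copy())
    return cv2.projectPoints(np.asarray(P,float).reshape(-1,1,3),r,V[:3,3].copy(),K(c),D(c))[0].reshape(-1,2)
def save(c,n): cv2.imwrite('pics/'+n,c['frame'][:,:,::-1])
E
python3 - <<'E'
from h import *
import pickle
print(ctrl.get_state(), ctrl.hold_point_z)
for n in('top','side','wrist'):
    c=ctrl.read_camera(n); save(c,n+'0.png'); pickle.dump(c,open(n+'0.pkl','wb'))
    V=np.array(c['view']);print(n,c['fx'],c['k1'],-V[:3,:3].T@V[:3,3],V[2,:3])
E
```

```text
{'time': 0.0, 'qpos': array([ 1.01402901e+00,  2.87200642e-01,  1.57813291e+00,  6.06612171e-05,
        1.27857338e+00, -1.50013404e-01]), 'dq': array([ 4.16601871e-04, -1.30613359e-03, -6.42884155e-04,  2.85877375e-06,
        2.72017724e-03,  3.39198707e-04]), 'joint_efforts': array([-1.27595551e-03, -4.05980086e+01, -2.92626822e+01, -2.15703244e-04,
        5.92502678e-03, -1.73026069e-05]), 'eef_pos': array([0.26668157, 0.61940005, 0.22994771]), 'tcp_rot': array([ 8.35357533e-01,  5.49705787e-01, -1.06298247e-03,  4.58119655e-04]), 'contact_force': array([-0.40281445,  0.22656095,  0.50192401]), 'wrist_torque': array([-0.01433883,  0.04182409, -0.02948394]), 'opening': 0.9977986598764994} 0.0187
top 381.0863348052921 -0.06290701139763956 [0.47941108 0.05267358 1.04805438] [ 0.05415777 -0.01781424 -0.99837347]
side 473.25096980433983 -0.07427532271996153 [-0.25856386 -0.81298141  0.93351954] [ 0.58006596  0.59954511 -0.55142464]
wrist 290.3409438111703 -0.03019855312722047 [0.19463904 0.64996941 0.37277772] [ 0.2798511  -0.12211661 -0.95224519]
```

View pics/top0.png

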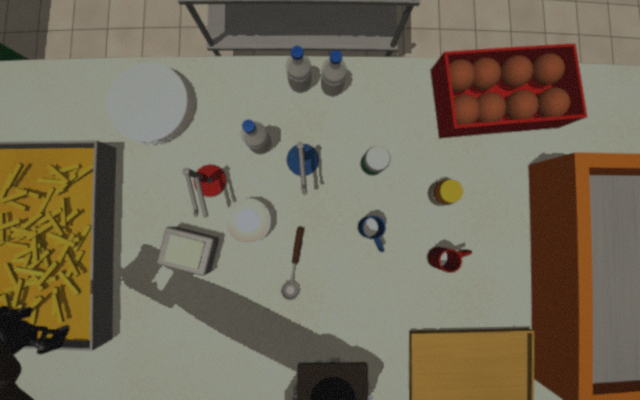

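View pics/side0.png

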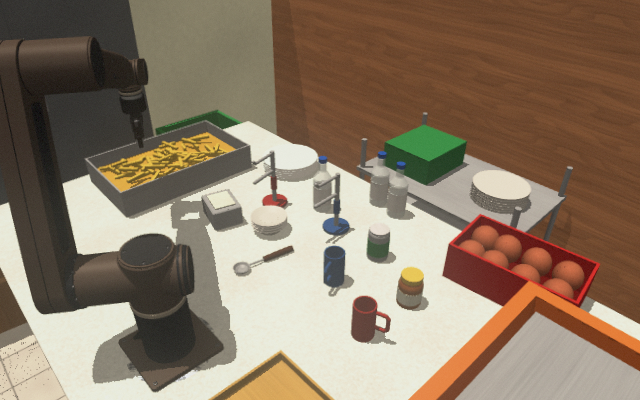

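The top view shows the blue mug at (372,226) with its handle toward (378,247), and the red mug at (445,259) with its handle toward (467,253). The blue stand's foot is at (303,159) and the red one's at (211,180), and both arms run down the image. The side view agrees. I'll enlarge these regions to measure them.

```bash
python3 - <<'E'
from h import *
import pickle
T=pickle.load(open('top0.pkl','rb'));S=pickle.load(open('side0.pkl','rb'))
def crop(c,u,v,w,h,s): return cv2.resize(c['frame'][v:v+h,u:u+w,::-1],None,fx=s,fy=s,interpolation=cv2.INTER_CUBIC)
def grid(im,u,v,s,step=10):
    for k in range(0,im.shape[1],step*s): cv2.putText(im,str(u+k//s),(k,8),0,.3,(0,0,255));cv2.line(im,(k,0),(k,im.shape[0]),(160,160,160),1)
    for k in range(0,im.shape[0],step*s): cv2.putText(im,str(v+k//s),(0,k+8),0,.3,(0,0,255));cv2.line(im,(0,k),(im.shape[1],k),(160,160,160),1)
    return im
a=grid(crop(T,170,130,160,100,5),170,130,5)[:300]
a=grid(crop(T,180,140,160,60,5),180,140,5)
b=grid(crop(T,350,210,80,60,5),350,210,5); b2=grid(crop(T,410,230,80,60,5),410,230,5)
cv2.imwrite('pics/crop1.png',np.vstack([a,np.hstack([b,b2])]))
# masks
for n,c in(('T',T),('S',S)):
    hsv=cv2.cvtColor(c['frame'],cv2.COLOR_RGB2HSV);H,s,v=cv2.split(hsv)
    for col,m in(('blue',(H>100)&(H<125)&(s>110)),('red',((H<6)|(H>172))&(s>130))):
        N,L,st,ce=cv2.connectedComponentsWithStats(m.astype(np.uint8))
        for i in range(1,N):
            if st[i,4]>40: print(n,col,st[i],ce[i].round(1))
E
```

```text
T blue [291  46  12  13 123] [296.7  52. ]
T blue [330  50  12  13 124] [335.6  56. ]
T blue [243 120  12  13 115] [248.4 125.9]
T blue [304 145  14  29 283] [310.1 158.8]
T blue [288 147  12  27 225] [293.5 160.2]
T blue [373 216  11  35 147] [379.  232.6]
T blue [359 218   8  18  49] [362.  226.4]
T red [ 432   44  155   93 6007] [506.5  90.3]
T red [197 165  29  31 630] [211.7 179.8]
T red [429 248  42  24 525] [447.4 258.4]
S blue [378 151   9   7  41] [381.8 153.7]
S blue [397 161   9   8  49] [400.9 164.2]
S red [263 195  17  10 103] [269.2 200.6]
S red [ 443  214  157   94 5108] [508.5 265.2]
S red [354 296  23  18  76] [365.4 305.9]
```

View pics/crop1.png

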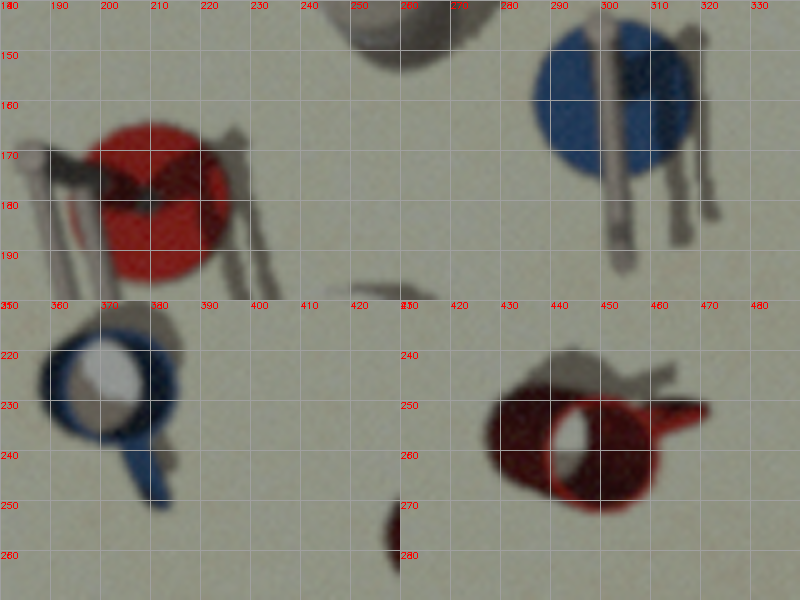

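The enlarged views give these pixel readings:

| Feature | Pixel |
|---|---|
| Blue mug rim centre | (373.5, 227.5) |
| Blue handle end | (383, 251.5) |
| Red mug rim centre | (450.7, 260.9) |
| Red handle end | (472, 252.2) |
| Blue foot centre | (302, 160) |
| Red foot centre | (210.5, 181) |

Next I'll turn these into positions and check them by reprojecting into the side view.

```bash
python3 - <<'E'
from h import *
import pickle
T=pickle.load(open('top0.pkl','rb'));S=pickle.load(open('side0.pkl','rb'))
im=S['frame'][:,:,::-1].copy(); im=cv2.resize(im,None,fx=3,fy=3,interpolation=cv2.INTER_CUBIC)
def dot(P,col):
    for u,v in proj(S,P): cv2.circle(im,(int(3*u+1),int(3*v+1)),2,col,-1)
t=np.linspace(0,2*np.pi,24)
def ring(c,r,z): return np.c_[c[0]+r*np.cos(t),c[1]+r*np.sin(t),0*t+z]
for n,rim,tip in(('blue',(373.5,227.5),(383,251.5)),('red',(450.7,260.9),(472,252.2))):
    c=onz(T,rim,.105)[0]; h=onz(T,tip,.070)[0]; d=(h-c)[:2]
    a=np.arctan2(d[1],d[0]); print(n,'mug',c[:2].round(4),'len',np.hypot(*d).round(4),'yaw',np.degrees(a).round(1))
    dot(ring(c,.03,.105),(0,255,0));dot(ring(c,.03,0),(0,255,0))
    e=np.array([np.cos(a),np.sin(a)]); dot([[*(c[:2]+.068*e),.065],[*(c[:2]+.044*e),.065]],(0,255,255))
for n,foot,post,tip in(('blue',(302,160),(298.5,143),(304,193)),('red',(210.5,181),(187,171.5),None)):
    f=onz(T,foot,.008)[0];p=onz(T,post,.207)[0]; print(n,'foot',f[:2].round(4),'posttop',p[:2].round(4))
    if tip:
        q=onz(T,tip,.21)[0]; d=(q-f)[:2]; print(' arm',np.hypot(*d).round(4),np.degrees(np.arctan2(d[1],d[0])).round(1))
    dot(ring(f,.045,.005),(0,255,0)); dot([[*f[:2],.207]],(0,255,255))
for n,uv,z in(('jar',(451,190),.1),('can',(377,159),.105),('bottlecap',(248,126),.2),('bowls',(249,219),.05)): print(n,onz(T,uv,z)[0].round(3))
cv2.imwrite('pics/side_ov.png',im[3*130:3*350,3*210:3*420][:600])
print(R.from_quat(ctrl.get_state()['tcp_rot']).as_matrix().round(3))
E
```

```text
blue mug [ 0.4628 -0.0959] len 0.0689 yaw -154.5
red mug [ 0.3791 -0.2895] len 0.072 yaw -75.3
blue foot [0.6462 0.0847] posttop [0.6525 0.0865]
 arm 0.1062 -174.1
red foot [0.5879 0.3354] posttop [0.5883 0.3344]
jar [ 0.557 -0.295  0.1  ]
can [ 0.634 -0.106  0.105]
bottlecap [0.693 0.201 0.2  ]
bowls [0.484 0.221 0.05 ]
[[ 0.396  0.918 -0.001]
 [ 0.918 -0.396 -0.002]
 [-0.002 -0.    -1.   ]]
```

View pics/side_ov.png

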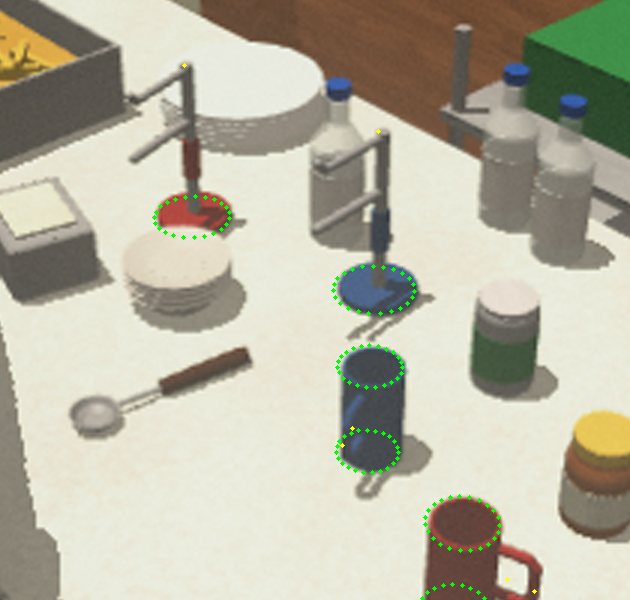

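The mug positions agree across the two views to about 3 mm. For more precise stand poses I'll look down on each one with the wrist camera, since both are on the way.

Emit:
step_arm:
  gripper: [-1, -1, -1, -1, -1, -1, -1, -1, -1, -1]
  linear:
    - [0, 0, -0.06]
    - [0, 0, -0.12]
    - [-0.03, 0.05, -0.15]
    - [-0.05, 0.11, -0.15]
    - [-0.075, 0.17, -0.15]
    - [-0.1, 0.23, -0.15]
    - [-0.125, 0.29, -0.15]
    - [-0.15, 0.34, -0.15]
    - [-0.157, 0.365, -0.15]
    - [-0.157, 0.365, -0.15]
  delta_rot:
    - [0, 0, 0]
    - [0, 0, 0]
    - [0, 0, 0]
    - [0, 0, 0]
    - [0, 0, 0]
    - [0, 0, 0]
    - [0, 0, 0]
    - [0, 0, 0]
    - [0, 0, 0]
    - [0, 0, 0]

```text
time: 1.4
eef_pos: [0.5414, 0.3294, 0.3803]
tcp_rot: [0.836, 0.548, -0.001, -0.0]
contact_force: [0.3, 0.1, -0.3]
opening: 0.997
```

```bash
python3 - <<'E'
from h import *
import pickle
c=ctrl.read_camera('wrist'); save(c,'w1.png'); pickle.dump(c,open('w1.pkl','wb')); print(ctrl.get_state()['eef_pos'],ctrl.get_state()['time'])
for P in([.588,.334,.207],[.646,.086,.207]):print(proj(c,P))
E
```

```text
[0.54042919 0.33066178 0.38058704] 1.45
[[337.49503476 215.23463254]]
[[182.27262448 321.72755058]]
```

View pics/w1.png

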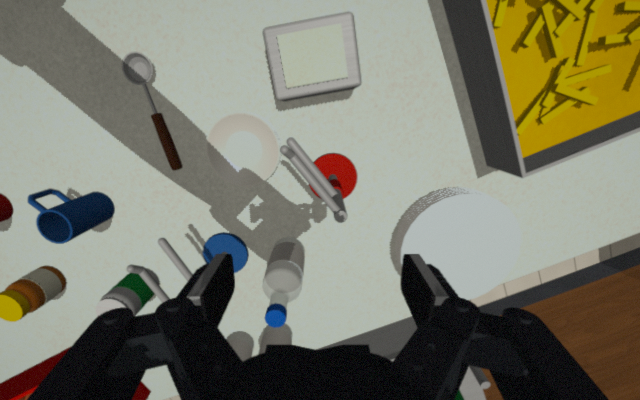

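The wrist view shows the red foot at (332,176), the post top at (341,215) and the arm tip near (284,152). The blue stand is at the left, partly behind a finger. I'll enlarge the red stand and move so the blue one is in the clear too.

Emit:
step_arm:
  gripper: [-1, -1, -1, -1, -1, -1]
  linear:
    - [-0.05, 0.01, 0]
    - [-0.1, 0.03, 0]
    - [-0.15, 0.06, 0]
    - [-0.19, 0.1, 0]
    - [-0.205, 0.13, 0]
    - [-0.205, 0.13, 0]
  delta_rot:
    - [0, 0, 0]
    - [0, 0, 0]
    - [0, 0, 0]
    - [0, 0, 0]
    - [0, 0, 0]
    - [0, 0, 0]

```text
time: 2.2
eef_pos: [0.5786, 0.0913, 0.3808]
tcp_rot: [0.836, 0.549, -0.0, -0.0]
contact_force: [0.7, 1.0, 0.4]
opening: 1.001
```

```bash
python3 - <<'E'
from h import *
import pickle
c=ctrl.read_camera('wrist'); save(c,'w2.png'); pickle.dump(c,open('w2.pkl','wb')); print(ctrl.get_state()['eef_pos'],ctrl.get_state()['time'])
w=pickle.load(open('w1.pkl','rb'))
def crop(c,u,v,W,H,s):
    im=cv2.resize(c['frame'][v:v+H,u:u+W,::-1],None,fx=s,fy=s,interpolation=cv2.INTER_CUBIC)
    for k in range(0,W,10): cv2.putText(im,str(u+k),(k*s,8),0,.28,(0,0,255));cv2.line(im,(k*s,0),(k*s,H*s),(170,170,170),1)
    for k in range(0,H,10): cv2.putText(im,str(v+k),(0,k*s+8),0,.28,(0,0,255));cv2.line(im,(0,k*s),(W*s,k*s),(170,170,170),1)
    return im
u,v=proj(c,[.61,.086,.15])[0].astype(int); print(u,v)
cv2.imwrite('pics/crop2.png',np.hstack([crop(w,275,130,90,100,4),crop(c,max(0,u-50),max(0,v-50),100,100,4)]))
E
```

```text
[0.57807256 0.09234902 0.38097779] 2.25
323 193
```

View pics/crop2.png

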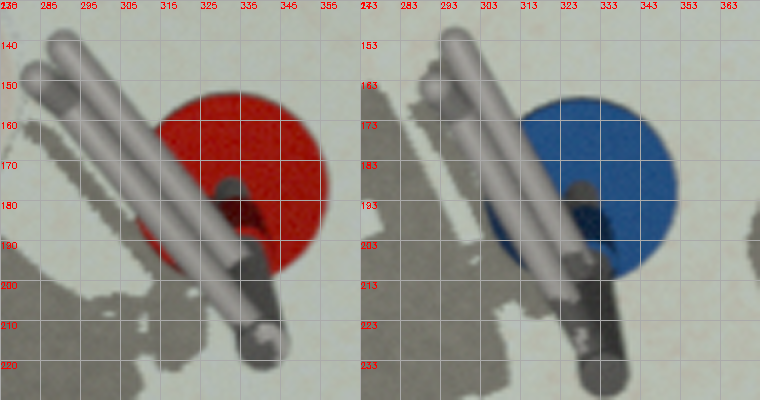

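The crop shows, for each stand, the foot, post top, arm and rest bar:

| Stand | Foot | Post top | Arm, at bend and near post | Rest bar |
|---|---|---|---|---|
| Red | (333,176.8) | (341.2,217) | (294.5,161.2) to (336.2,209.5) | (291.2,141.2) to (335,193.7) |
| Blue | (328.4,190.5) | (334.2,236) | (299.2,175) to (325.5,215.5) | (296.7,153.5) to (329.2,205.5) |

```bash
python3 - <<'E'
from h import *
import pickle
w1=pickle.load(open('w1.pkl','rb'));w2=pickle.load(open('w2.pkl','rb'))
T=pickle.load(open('top0.pkl','rb'));S=pickle.load(open('side0.pkl','rb'))
def tri(L):
    A=0;b=0
    for c,uv in L:
        o,d=ray(c,uv);d=d[0]/np.linalg.norm(d);M=np.eye(3)-np.outer(d,d);A=A+M;b=b+M@o
    return np.linalg.solve(A,b)
for n,c,foot,top,a1,a2,r1,r2,tip,tt,st in(
 ('red',w1,(333,176.8),(341.2,217),(294.5,161.2),(336.2,209.5),(291.2,141.2),(335,193.7),(284.5,149.5),(186.5,171.5),(272,152.2)),
 ('blue',w2,(328.4,190.5),(334.2,236),(299.2,175),(325.5,215.5),(296.7,153.5),(329.2,205.5),(291.7,164.2),(298.5,143),(337.8,174.8))):
    print(n,'foot',onz(c,foot,.008)[0].round(4),'top',onz(c,top,.207)[0].round(4),'tri',tri([(c,top),(T,tt),(S,st)]).round(4))
    for k,p,q,z in(('arm',a1,a2,.2),('rest',r1,r2,.134)):
        P,Q=onz(c,p,z)[0],onz(c,q,z)[0];d=P-Q;print('  ',k,P.round(4),Q.round(4),'yaw',np.degrees(np.arctan2(d[1],d[0])).round(1))
    print('   tip',onz(c,tip,.212)[0].round(4))
s=ctrl.get_state();print(s['eef_pos'],s['qpos'])
E
```

```text
red foot [0.5904 0.3384 0.008 ] top [0.5918 0.3371 0.207 ] tri [0.5913 0.3365 0.2029]
   arm [0.5116 0.3138 0.2   ] [0.5833 0.3348 0.2   ] yaw -163.7
   rest [0.4943 0.3116 0.134 ] [0.5843 0.337  0.134 ] yaw -164.3
   tip [0.4944 0.3111 0.212 ]
blue foot [0.6484 0.083  0.008 ] top [0.6483 0.0825 0.207 ] tri [0.6531 0.084  0.1995]
   arm [0.5654 0.074  0.2   ] [0.6227 0.0823 0.2   ] yaw -171.8
   rest [0.5493 0.0734 0.134 ] [0.6345 0.085  0.134 ] yaw -172.3
   tip [0.5491 0.0733 0.212 ]
[0.57807256 0.09234902 0.38097779] [-1.51394241e-02  1.46048380e-02  1.61283002e+00  7.62465008e-04
  1.51527014e+00 -1.17933652e+00]
```

```bash
cat >> h.py <<'E'
def yaw(): 
    x=R.from_quat(ctrl.get_state()['tcp_rot']).as_matrix()[:,0]; return np.degrees(np.arctan2(x[1],x[0]))
def go(P,yw=None):
    s=ctrl.get_state(); M=R.from_quat(s['tcp_rot'])
    T=M if yw is None else R.from_matrix(np.c_[[np.cos(np.radians(yw)),np.sin(np.radians(yw)),0],[np.sin(np.radians(yw)),-np.cos(np.radians(yw)),0],[0,0,-1]])
    print('t',s['time'],'lin',(M.inv().apply(np.array(P)-s['eef_pos'])).round(4),'rot',np.degrees((M.inv()*T).as_rotvec()).round(1))
E
python3 - <<'E'
from h import *
go([.463,-.096,.26],115.5)
E
```

```text
t 2.25 lin [-0.2185 -0.031   0.121 ] rot [ -0.1  -0.  -48.8]
```

Emit:
step_arm:
  gripper: [-1, -1, -1, -1, -1, -1, -1, -1]
  linear:
    - [-0.04, -0.005, 0]
    - [-0.09, -0.012, 0.02]
    - [-0.14, -0.02, 0.04]
    - [-0.185, -0.026, 0.07]
    - [-0.21, -0.03, 0.1]
    - [-0.2185, -0.031, 0.121]
    - [-0.2185, -0.031, 0.121]
    - [-0.2185, -0.031, 0.121]
  delta_rot:
    - [0, 0, -9]
    - [0, 0, -18]
    - [0, 0, -27]
    - [0, 0, -36]
    - [0, 0, -45]
    - [0, 0, -48.8]
    - [0, 0, -48.8]
    - [0, 0, -48.8]

```text
time: 3.25
eef_pos: [0.4642, -0.0957, 0.2616]
tcp_rot: [0.533, 0.846, 0.0, 0.001]
contact_force: [0.3, -0.1, 0.3]
opening: 1.003
```

```bash
python3 - <<'E'
from h import *
import pickle
c=ctrl.read_camera('wrist'); save(c,'w3.png'); pickle.dump(c,open('w3.pkl','wb'))
print(proj(c,[.463,-.096,.105]),proj(c,[.463,-.096,0]),yaw(),ctrl.get_state()['eef_pos'])
# rim/handle by colour
H,s,v=cv2.split(cv2.cvtColor(c['frame'],cv2.COLOR_RGB2HSV));m=((H>98)&(H<128)&(s>90)).astype(np.uint8)
N,L,st,ce=cv2.connectedComponentsWithStats(m);print([ (st[i].tolist(),ce[i].round(1)) for i in range(1,N) if st[i,4]>300])
E
```

```text
[[317.89481377 183.67534714]] [[317.78737637 164.85626202]] 115.55549687364451 [ 0.46437595 -0.09588395  0.26194401]
[([288, 117, 55, 93, 2172], array([315.1, 175.4])), ([340, 289, 53, 68, 2054], array([366.7, 315.4]))]
```

View pics/w3.png

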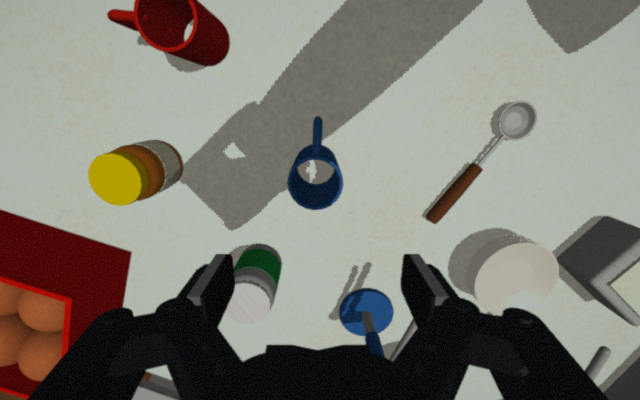

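The blue mug's rim is centred near (315.3,183.6) and its handle end is at (318,118). The red mug shows at top left, and nothing stands near the blue mug.

```bash
python3 - <<'E'
from h import *
import pickle
c=pickle.load(open('w3.pkl','rb'))
H,s,v=cv2.split(cv2.cvtColor(c['frame'],cv2.COLOR_RGB2HSV));m=(H>98)&(H<128)&(s>90)
m[:,:280]=0;m[:,350:]=0;m[215:]=0
for r in(119,122,126,130,135,140,143): 
    x=np.where(m[r])[0]; print(r,x.min(),x.max())
for r in range(170,200,5): x=np.where(m[r])[0]; print(r,x.min(),x.max())
P=onz(c,(315.3,183.6),.105)[0]
t=np.linspace(0,2*np.pi,9);q=proj(c,np.c_[P[0]+.03*np.cos(t),P[1]+.03*np.sin(t),0*t+.105]);print('ring',q.min(0),q.max(0))
h=onz(c,(318,118),.068)[0];h2=onz(c,(318,140),.085)[0];d=(h-P)[:2];print(P,h,np.hypot(*d),np.degrees(np.arctan2(d[1],d[0])), h2, np.degrees(np.arctan2(*(h2-P)[1::-1])))
go([P[0],P[1],.062])
E
```

```text
119 315 320
122 314 321
126 314 321
130 314 321
135 313 320
140 313 320
143 313 320
170 291 339
175 289 341
180 288 341
185 288 342
190 289 340
195 292 338
ring [288.98856722 157.08964683] [342.14234335 208.6838867 ]
[ 0.46411365 -0.09852519  0.105     ] [ 0.40329364 -0.1243438   0.068     ] 0.06607324129540419 -156.998364129071 [ 0.42355767 -0.11469113  0.085     ] -158.26738042457058
t 3.3 lin [-0.0019 -0.0018  0.1999] rot [0. 0. 0.]
```

Emit:
step_arm:
  gripper: [-1, -1, -1, -1, -1, -1, 1, 1, 1, 1, 1, 1]
  linear:
    - [-0.002, -0.002, 0.04]
    - [-0.002, -0.002, 0.09]
    - [-0.002, -0.002, 0.14]
    - [-0.002, -0.002, 0.18]
    - [-0.002, -0.002, 0.2]
    - [-0.002, -0.002, 0.2]
    - [-0.002, -0.002, 0.2]
    - [-0.002, -0.002, 0.2]
    - [-0.002, -0.002, 0.2]
    - [-0.002, -0.002, 0.2]
    - [-0.002, -0.002, 0.2]
    - [-0.002, -0.002, 0.2]
  delta_rot:
    - [0, 0, 2]
    - [0, 0, 2]
    - [0, 0, 2]
    - [0, 0, 2]
    - [0, 0, 2]
    - [0, 0, 2]
    - [0, 0, 2]
    - [0, 0, 2]
    - [0, 0, 2]
    - [0, 0, 2]
    - [0, 0, 2]
    - [0, 0, 2]
  grip_force: 40

```text
time: 4.8
eef_pos: [0.4641, -0.0998, 0.0626]
tcp_rot: [0.548, 0.836, 0.001, 0.002]
contact_force: [-0.6, 1.8, 6.1]
opening: 0.707
```

```bash
python3 - <<'E'
from h import *
s=ctrl.get_state();print(s['eef_pos'],yaw(),s['opening'],s['contact_force'])
E
```

```text
[ 0.46412932 -0.0997686   0.06257064] 113.47830735331277 0.7074834328613696 [-0.58107086  1.8422441   6.07208056]
```

Emit:
step_arm:
  gripper: [1, 1, 1, 1, 1, 1, 1]
  linear:
    - [0, 0, -0.02]
    - [0, 0, -0.06]
    - [0, 0, -0.11]
    - [0, 0, -0.16]
    - [0, 0, -0.19]
    - [0, 0, -0.19]
    - [0, 0, -0.19]
  delta_rot:
    - [0, 0, 0]
    - [0, 0, 0]
    - [0, 0, 0]
    - [0, 0, 0]
    - [0, 0, 0]
    - [0, 0, 0]
    - [0, 0, 0]

```text
time: 5.68
eef_pos: [0.4617, -0.0991, 0.2485]
tcp_rot: [0.548, 0.836, -0.0, -0.001]
contact_force: [0.1, 0.4, -3.0]
opening: 0.707
```

```bash
cat >> h.py <<'E'
def tool2w(p):
    s=ctrl.get_state(); return R.from_quat(s['tcp_rot']).apply(np.asarray(p,float))+s['eef_pos']
def w2tool(p):
    s=ctrl.get_state(); return R.from_quat(s['tcp_rot']).inv().apply(np.asarray(p,float)-s['eef_pos'])
E
python3 - <<'E'
from h import *
import pickle
c=ctrl.read_camera('wrist'); save(c,'w4.png'); pickle.dump(c,open('w4.pkl','wb'))
s=ctrl.get_state();print(s['eef_pos'],yaw(),s['opening'],s['contact_force'])
# expected in-hand: rim at tool z -0.043 (underside tool z +.062), handle along -y
t=np.linspace(0,2*np.pi,13)
print(proj(c,tool2w(np.c_[.03*np.cos(t),.03*np.sin(t),0*t-.043])).round(0)[::3].tolist(), 'tip',proj(c,tool2w([0,-.068,-.003])))
H,s,v=cv2.split(cv2.cvtColor(c['frame'],cv2.COLOR_RGB2HSV));m=(H>98)&(H<128)&(s>90)
m[:,:220]=0;m[:,420:]=0
for r in range(0,330,8):
    x=np.where(m[r])[0]
    if len(x):print(r,x.min(),x.max(),len(x))
E
```

```text
[ 0.46138004 -0.09898911  0.24791032] 113.48747024031967 0.7010568761837636 [-0.38062846 -0.21617416 -2.63688866]
[[391.0, 307.0], [319.0, 363.0], [246.0, 307.0], [319.0, 242.0], [391.0, 307.0]] tip [[318.47735131 131.07285959]]
136 312 327 16
144 309 329 21
152 308 329 22
160 308 329 22
168 307 329 23
176 308 329 22
184 301 335 35
192 290 346 57
200 285 352 68
208 281 356 76
216 278 359 82
224 275 362 88
232 271 365 95
240 268 368 101
248 265 371 107
256 259 380 120
264 256 405 127
272 253 388 130
280 225 412 143
288 220 387 143
296 229 388 145
304 226 403 149
312 231 417 149
320 230 419 146
328 235 419 139
```

View pics/w4.png

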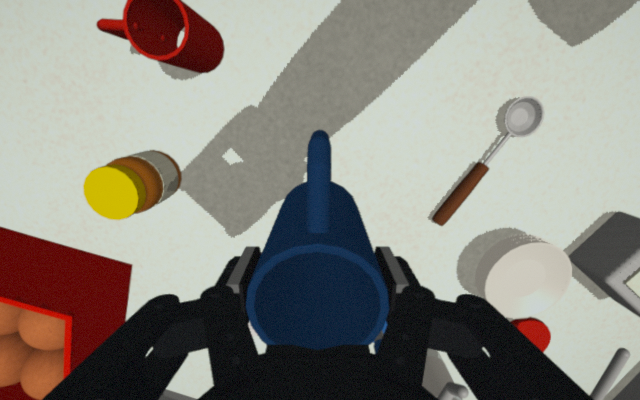

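The mug sits in the hand as expected: rim spanning columns 246–390 with its top at row 243, handle end at (318.5,131), all within about 1 mm of the prediction. Next I'll go to the pre-insert pose in front of the blue arm's tip.

```bash
python3 - <<'E'
from h import *
go([.5039,.0233,.25],6)
E
```

```text
t 5.725 lin [ 0.0952  0.0877 -0.0021] rot [ -0.3   0.  107.5]
```

Emit:
step_arm:
  gripper: [1, 1, 1, 1, 1, 1, 1, 1, 1, 1, 1, 1, 1, 1]
  linear:
    - [0.005, 0.005, -0.002]
    - [0.015, 0.014, -0.002]
    - [0.025, 0.023, -0.002]
    - [0.035, 0.032, -0.002]
    - [0.045, 0.041, -0.002]
    - [0.055, 0.05, -0.002]
    - [0.065, 0.06, -0.002]
    - [0.075, 0.069, -0.002]
    - [0.083, 0.076, -0.002]
    - [0.09, 0.083, -0.002]
    - [0.0952, 0.0877, -0.002]
    - [0.0952, 0.0877, -0.002]
    - [0.0952, 0.0877, -0.002]
    - [0.0952, 0.0877, -0.002]
  delta_rot:
    - [0, 0, 8]
    - [0, 0, 18]
    - [0, 0, 28]
    - [0, 0, 38]
    - [0, 0, 48]
    - [0, 0, 58]
    - [0, 0, 68]
    - [0, 0, 78]
    - [0, 0, 88]
    - [0, 0, 98]
    - [0, 0, 105]
    - [0, 0, 107.5]
    - [0, 0, 107.5]
    - [0, 0, 107.5]

```text
time: 7.48
eef_pos: [0.5045, 0.0228, 0.251]
tcp_rot: [0.999, 0.053, -0.001, -0.0]
contact_force: [0.8, -0.0, -1.8]
opening: 0.707
```

```bash
python3 - <<'E'
from h import *
import pickle
c=ctrl.read_camera('side'); pickle.dump(c,open('s1.pkl','wb'))
go([.5039,.0233,.203],6);go([.6034,.0338,.203],6)
im=cv2.resize(c['frame'][130:280,240:420,::-1],None,fx=4,fy=4,interpolation=cv2.INTER_CUBIC)
for k,col in(([0,-.044,-.003],(0,255,255)),([0,-.068,-.003],(0,255,0)),([0,0,.062],(0,255,0))):
    u,v=proj(c,tool2w(k))[0]; cv2.circle(im,(int(4*(u-240)),int(4*(v-130))),3,col,-1)
for P in([.5988,.0776,.2],[.559,.0734,.2],[.6485,.0828,.207]):
    u,v=proj(c,P)[0]; cv2.circle(im,(int(4*(u-240)),int(4*(v-130))),3,(0,0,255),-1)
cv2.imwrite('pics/s1.png',im)
E
```

```text
t 7.525 lin [-0.0006 -0.0006  0.0484] rot [-0.   0.1  0. ]
t 7.525 lin [ 0.0994 -0.0006  0.0482] rot [-0.   0.1  0. ]
```

View pics/s1.png

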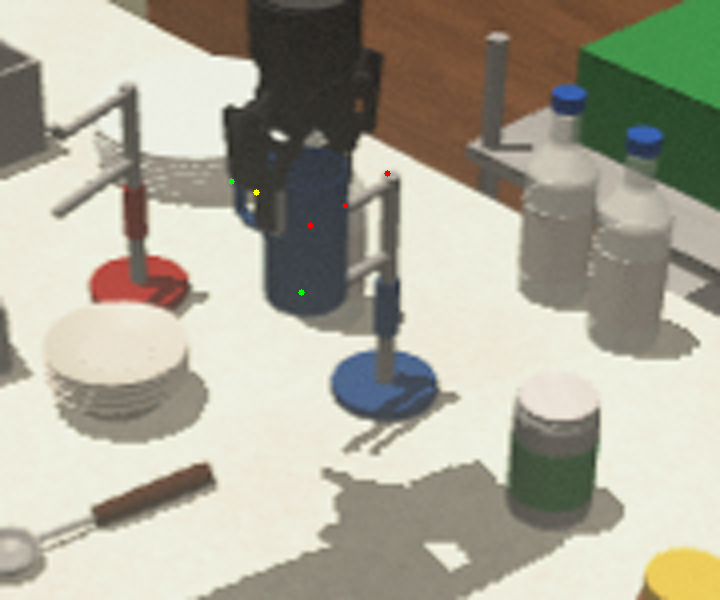

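In the side view my predicted points sit about 1.5 px (3–4 mm) off, by the same amount for the mug and the stand, so their relative position agrees. Inserting now.

Emit:
step_arm:
  gripper: [1, 1, 1, 1, 1, 1, 1, 1, 1, 1, 1]
  linear:
    - [0, 0, 0.02]
    - [0, 0, 0.04]
    - [0, 0, 0.048]
    - [0, 0, 0.048]
    - [0.015, 0, 0.048]
    - [0.03, 0, 0.048]
    - [0.045, 0, 0.048]
    - [0.06, 0, 0.048]
    - [0.075, 0, 0.048]
    - [0.075, 0, 0.048]
    - [0.075, 0, 0.048]
  delta_rot:
    - [0, 0, 0]
    - [0, 0, 0]
    - [0, 0, 0]
    - [0, 0, 0]
    - [0, 0, 0]
    - [0, 0, 0]
    - [0, 0, 0]
    - [0, 0, 0]
    - [0, 0, 0]
    - [0, 0, 0]
    - [0, 0, 0]

```text
time: 8.9
eef_pos: [0.5793, 0.0307, 0.204]
tcp_rot: [0.999, 0.052, -0.001, -0.0]
contact_force: [0.6, -0.1, -1.4]
opening: 0.702
```

```bash
python3 - <<'E'
from h import *
s=ctrl.get_state();print(s['contact_force'],s['wrist_torque'])
go([.6034,.0338,.203],6)
c=ctrl.read_camera('wrist'); save(c,'w5.png')
E
```

```text
[ 0.61462441 -0.13209333 -1.37311149] [-0.0202394   0.03829088  0.01313678]
t 8.9 lin [ 0.0243 -0.0006  0.001 ] rot [-0.   0.1 -0. ]
```

View pics/w5.png

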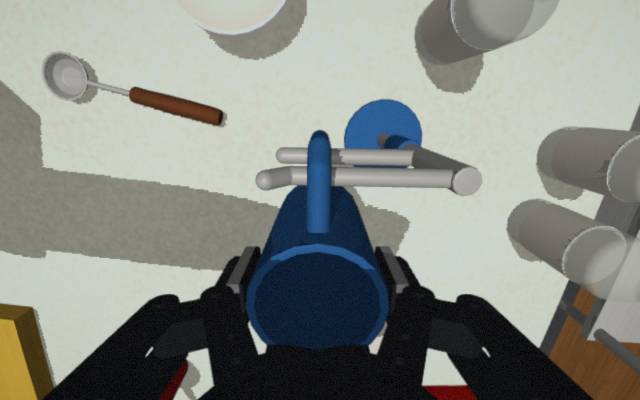

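The wrist view shows the arm at about (320,177) passing through the handle, with the stand's post still clear at (467,181) and no contact force. I'll go the last 24 mm, lower and release gently.

Emit:
step_arm:
  gripper: [1, 1, 1, 1, 1, 1, 1, -0.4, -0.45, -0.5, -0.55, -0.6, -0.7, -0.8, -0.9, -1, -1, -1]
  linear:
    - [0.012, 0, 0]
    - [0.024, 0, 0]
    - [0.024, 0, 0.006]
    - [0.024, 0, 0.012]
    - [0.024, 0, 0.018]
    - [0.024, 0, 0.02]
    - [0.024, 0, 0.02]
    - [0.024, 0, 0.02]
    - [0.024, 0, 0.02]
    - [0.024, 0, 0.02]
    - [0.024, 0, 0.02]
    - [0.024, 0, 0.02]
    - [0.024, 0, 0.02]
    - [0.024, 0, 0.02]
    - [0.024, 0, 0.02]
    - [0.024, 0, 0.02]
    - [0.024, 0, 0.02]
    - [0.024, 0, 0.02]
  delta_rot:
    - [0, 0, 0]
    - [0, 0, 0]
    - [0, 0, 0]
    - [0, 0, 0]
    - [0, 0, 0]
    - [0, 0, 0]
    - [0, 0, 0]
    - [0, 0, 0]
    - [0, 0, 0]
    - [0, 0, 0]
    - [0, 0, 0]
    - [0, 0, 0]
    - [0, 0, 0]
    - [0, 0, 0]
    - [0, 0, 0]
    - [0, 0, 0]
    - [0, 0, 0]
    - [0, 0, 0]

```text
time: 11.2
eef_pos: [0.6035, 0.0331, 0.1843]
tcp_rot: [0.999, 0.052, -0.0, 0.0]
contact_force: [0.1, 0.5, 0.1]
opening: 0.999
```

```bash
python3 - <<'E'
from h import *
s=ctrl.get_state();print(s['contact_force'],s['wrist_torque'])
go([.6034,.0338,.35],6)
c=ctrl.read_camera('wrist'); save(c,'w6.png')
E
```

```text
[0.13414517 0.52335167 0.08968912] [-0.05103219  0.04404665 -0.02052857]
t 11.2 lin [-0.     -0.0007 -0.1657] rot [ 0.  0. -0.]
```

View pics/w6.png

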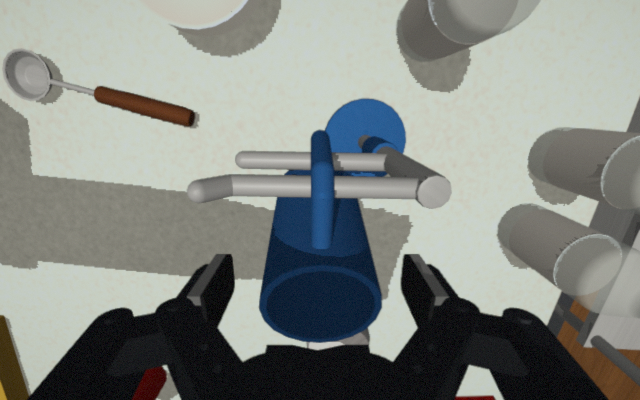

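The blue mug hangs with the arm through its handle, its rim centred near (321,300), and the open fingers at columns 230 and 405 are clear of it. I'll lift out and go to the red mug.

```bash
python3 - <<'E'
from h import *
go([.380,-.290,.26],15)
E
```

```text
t 11.25 lin [-0.256   0.298  -0.0757] rot [-0.  0. -9.]
```

Emit:
step_arm:
  gripper: [-1, -1, -1, -1, -1, -1, -1, -1, -1, -1, -1, -1, -1, -1, -1]
  linear:
    - [0, 0, -0.03]
    - [0, 0, -0.07]
    - [0, 0, -0.12]
    - [0, 0, -0.16]
    - [-0.03, 0.035, -0.16]
    - [-0.06, 0.07, -0.16]
    - [-0.09, 0.105, -0.15]
    - [-0.12, 0.14, -0.14]
    - [-0.15, 0.175, -0.13]
    - [-0.18, 0.21, -0.115]
    - [-0.21, 0.245, -0.1]
    - [-0.24, 0.28, -0.085]
    - [-0.256, 0.298, -0.0757]
    - [-0.256, 0.298, -0.0757]
    - [-0.256, 0.298, -0.0757]
  delta_rot:
    - [0, 0, 0]
    - [0, 0, 0]
    - [0, 0, 0]
    - [0, 0, 0]
    - [0, 0, -1]
    - [0, 0, -2]
    - [0, 0, -3]
    - [0, 0, -4]
    - [0, 0, -5]
    - [0, 0, -6]
    - [0, 0, -7]
    - [0, 0, -8]
    - [0, 0, -9]
    - [0, 0, -9]
    - [0, 0, -9]

```text
time: 13.12
eef_pos: [0.3804, -0.2897, 0.2605]
tcp_rot: [0.991, 0.13, 0.0, 0.0]
contact_force: [-1.2, -0.1, 0.8]
opening: 1.004
```

```bash
python3 - <<'E'
from h import *
import pickle
c=ctrl.read_camera('wrist'); save(c,'w7.png'); pickle.dump(c,open('w7.pkl','wb'))
print(ctrl.get_state()['eef_pos'],yaw())
H,s,v=cv2.split(cv2.cvtColor(c['frame'],cv2.COLOR_RGB2HSV));m=(((H<8)|(H>170))&(s>120)).astype(np.uint8)
m[:,:240]=0;m[:,400:]=0
N,L,st,ce=cv2.connectedComponentsWithStats(m);i=1+np.argmax(st[1:,4]);print(st[i],ce[i]);m=L==i
for r in range(st[i,1],st[i,1]+st[i,3],5): x=np.where(m[r])[0];print(r,x.min(),x.max())
E
```

```text
[ 0.38062343 -0.2895276   0.26065587] 15.036829865703254
[ 290  146   55   89 2210] [317.50542986 185.33438914]
146 315 316
151 304 330
156 300 334
161 298 337
166 296 339
171 294 341
176 292 343
181 290 344
186 290 344
191 292 343
196 293 341
201 296 338
206 302 333
211 313 323
216 316 323
221 317 323
226 317 323
231 318 324
```

```bash
python3 - <<'E'
from h import *
import pickle
c=pickle.load(open('w7.pkl','rb'))
P=onz(c,(317.3,183.7),.105)[0]
t=np.linspace(0,2*np.pi,37);q=proj(c,np.c_[P[0]+.03*np.cos(t),P[1]+.03*np.sin(t),0*t+.105]);print('ring',q.min(0),q.max(0))
for uv,z in(((321.2,234.5),.07),((321.2,234.5),.075),((321,231),.08),((319.7,218),.088)):
    h=onz(c,uv,z)[0]; d=(h-P)[:2];print(P,h,np.hypot(*d),np.degrees(np.arctan2(d[1],d[0])))
u,v=288,140
im=cv2.resize(c['frame'][130:250,260:380,::-1],None,fx=5,fy=5,interpolation=cv2.INTER_CUBIC);cv2.imwrite('pics/w7c.png',im)
E
```

```text
ring [289.0048056  155.50958065] [345.58442232 210.29346614]
[ 0.3799448  -0.28888529  0.105     ] [ 0.40396254 -0.35969701  0.07      ] 0.0747740033723784 -71.26422313404217
[ 0.3799448  -0.28888529  0.105     ] [ 0.40329737 -0.35752208  0.075     ] 0.07250070239127182 -71.20995017657654
[ 0.3799448  -0.28888529  0.105     ] [ 0.40118722 -0.35094688  0.08      ] 0.0655963499353698 -71.1049715275715
[ 0.3799448  -0.28888529  0.105     ] [ 0.39439862 -0.33210714  0.088     ] 0.045574563740006 -71.50955679416786
```

View pics/w7c.png

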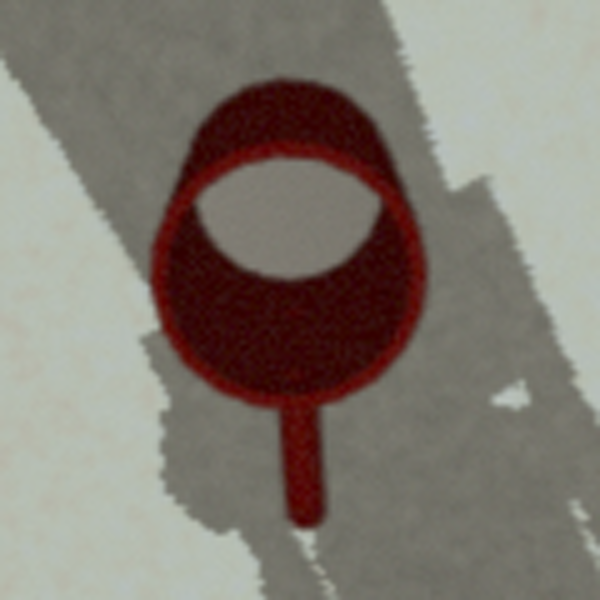

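The red mug's rim is centred at (317.9,185.1). Its handle points down the image to (321.4,235.6), so it lies along tool +y at a yaw of about -72°. I'll grasp with the jaws turned 3° to match.

Emit:
step_arm:
  gripper: [-1, -1, -1, -1, -1, -1, 1, 1, 1, 1, 1, 1, 1, 1, 1, 1, 1]
  linear:
    - [0, 0.001, 0.04]
    - [0, 0.001, 0.09]
    - [0, 0.001, 0.14]
    - [0, 0.001, 0.18]
    - [0, 0.001, 0.198]
    - [0, 0.001, 0.198]
    - [0, 0.001, 0.198]
    - [0, 0.001, 0.198]
    - [0, 0.001, 0.198]
    - [0, 0.001, 0.198]
    - [0, 0.001, 0.198]
    - [0, 0.001, 0.178]
    - [0, 0.001, 0.138]
    - [0, 0.001, 0.088]
    - [0, 0.001, 0.038]
    - [0, 0.001, 0.008]
    - [0, 0.001, 0.008]
  delta_rot:
    - [0, 0, -3]
    - [0, 0, -3]
    - [0, 0, -3]
    - [0, 0, -3]
    - [0, 0, -3]
    - [0, 0, -3]
    - [0, 0, -3]
    - [0, 0, -3]
    - [0, 0, -3]
    - [0, 0, -3]
    - [0, 0, -3]
    - [0, 0, -3]
    - [0, 0, -3]
    - [0, 0, -3]
    - [0, 0, -3]
    - [0, 0, -3]
    - [0, 0, -3]
  grip_force: 40

```text
time: 15.3
eef_pos: [0.3811, -0.2919, 0.2547]
tcp_rot: [0.988, 0.156, 0.002, 0.003]
contact_force: [0.2, 0.4, -2.3]
opening: 0.706
```

```bash
python3 - <<'E'
from h import *
import pickle
c=ctrl.read_camera('wrist'); save(c,'w8.png'); pickle.dump(c,open('w8.pkl','wb'))
s=ctrl.get_state();print(s['eef_pos'],yaw(),s['opening'],s['contact_force'])
t=np.linspace(0,2*np.pi,37)
q=proj(c,tool2w(np.c_[.03*np.cos(t),.03*np.sin(t),0*t-.043]));print('pred rim',q.min(0),q.max(0))
H,S,v=cv2.split(cv2.cvtColor(c['frame'],cv2.COLOR_RGB2HSV));m=(((H<8)|(H>170))&(S>120)&(v>60)).astype(np.uint8)
m[:,:240]=0;m[:,400:]=0
x=np.where(m[:,310:330].any(1))[0];print('rows',x.min(),x.max())
for r in range(x.min(),345,8): y=np.where(m[r])[0];print(r,y.min() if len(y) else 0,y.max() if len(y) else 0, end='; ')
# rim brightness profile along column
print(c['frame'][180:290:3,318,0])
E
```

```text
[ 0.38022579 -0.29092051  0.25206547] 17.985208132124836 0.7017895545997539 [ 0.00646861  0.94575244 -1.68707032]
pred rim [245.85112475 235.23826339] [389.22279765 356.23781323]
rows 177 348
177 310 322; 185 292 341; 193 285 349; 201 281 353; 209 278 356; 217 275 359; 225 271 363; 233 268 366; 241 265 369; 249 261 373; 257 259 376; 265 255 379; 273 252 383; 281 249 386; 289 248 387; 297 247 388; 305 247 387; 313 250 385; 321 253 380; 329 259 375; 337 265 367; [ 69  67  64  64  65  68  70  67  67  69  68  67  68  66  70  72  67  67
  68  91 110 106 136  71  69  68  66  67  66  69  64  81  69  61  65  62
  67]
```

```bash
python3 - <<'E'
from h import *
from scipy.interpolate import CubicSpline
W=np.array([[.3806,-.291,.2527],[.44,-.18,.28],[.475,-.06,.29],[.475,.08,.29],[.46,.22,.28],[.4345,.3408,.25]])
l=np.r_[0,np.cumsum(np.linalg.norm(np.diff(W,axis=0),axis=1))]
print(l[-1])
for P in CubicSpline(l,W)(np.linspace(0,1,17)[1:]*l[-1]): print(w2tool(P).round(3).tolist(),end=',')
go(W[-1],15.5)
E
```

```text
0.6624302010133483
[0.03, -0.026, -0.012],[0.06, -0.054, -0.021],[0.088, -0.084, -0.027],[0.115, -0.115, -0.032],[0.138, -0.149, -0.036],[0.159, -0.185, -0.038],[0.175, -0.223, -0.039],[0.189, -0.262, -0.039],[0.199, -0.302, -0.039],[0.209, -0.343, -0.038],[0.219, -0.383, -0.036],[0.227, -0.424, -0.033],[0.234, -0.464, -0.028],[0.24, -0.504, -0.021],[0.244, -0.544, -0.011],[0.247, -0.584, 0.002],t 15.35 lin [ 0.2467 -0.5841  0.0015] rot [ 0.1 -0.   2.5]
```

Emit:
step_arm:
  gripper: [1, 1, 1, 1, 1, 1, 1, 1, 1, 1, 1, 1, 1, 1, 1, 1, 1, 1, 1]
  linear:
    - [0.03, -0.026, -0.012]
    - [0.06, -0.054, -0.021]
    - [0.088, -0.084, -0.027]
    - [0.115, -0.115, -0.032]
    - [0.138, -0.149, -0.036]
    - [0.159, -0.185, -0.038]
    - [0.175, -0.223, -0.039]
    - [0.189, -0.262, -0.039]
    - [0.199, -0.302, -0.039]
    - [0.209, -0.343, -0.038]
    - [0.219, -0.383, -0.036]
    - [0.227, -0.424, -0.033]
    - [0.234, -0.464, -0.028]
    - [0.24, -0.504, -0.021]
    - [0.244, -0.544, -0.011]
    - [0.247, -0.57, 0]
    - [0.247, -0.584, 0.002]
    - [0.247, -0.584, 0.002]
    - [0.247, -0.584, 0.002]
  delta_rot:
    - [0, 0, 0]
    - [0, 0, 0]
    - [0, 0, 0]
    - [0, 0, 0]
    - [0, 0, 0]
    - [0, 0, 0]
    - [0, 0, 0]
    - [0, 0, 0]
    - [0, 0, 0]
    - [0, 0, 0]
    - [0, 0, 0]
    - [0, 0, 0]
    - [0, 0, 1]
    - [0, 0, 2]
    - [0, 0, 2.5]
    - [0, 0, 2.5]
    - [0, 0, 2.5]
    - [0, 0, 2.5]
    - [0, 0, 2.5]

```text
time: 17.73
eef_pos: [0.4351, 0.3401, 0.25]
tcp_rot: [0.991, 0.134, 0.0, 0.0]
contact_force: [0.1, -1.2, -1.8]
opening: 0.705
```

```bash
python3 - <<'E'
from h import *
import pickle
c=ctrl.read_camera('side'); pickle.dump(c,open('s2.pkl','wb'));T=ctrl.read_camera('top')
print(yaw());go([.4345,.3408,.203],15.5);go([.5308,.3675,.203],15.5)
def ov(c,u0,v0,w,h,s):
    im=cv2.resize(c['frame'][v0:v0+h,u0:u0+w,::-1],None,fx=s,fy=s,interpolation=cv2.INTER_CUBIC)
    def d(P,col):
        u,v=proj(c,P)[0]; cv2.circle(im,(int(s*(u-u0)),int(s*(v-v0))),3,col,-1)
    for k in([0,.045,-.003],[0,.069,-.003],[0,.001,.062]): d(tool2w(k),(0,255,0))
    for P in([.5428,.3241,.2],[.5043,.3134,.2],[.591,.3375,.207]): d(P,(255,0,255))
    return im
cv2.imwrite('pics/s2.png',np.hstack([ov(c,210,100,130,150,4),ov(T,165,150,70,150,4)]))
E
```

```text
15.419596988943942
t 17.825 lin [-0.0006 -0.001   0.0475] rot [ 0.  -0.  -0.1]
t 17.825 lin [ 0.0993 -0.0011  0.0475] rot [ 0.  -0.  -0.1]
```

View pics/s2.png

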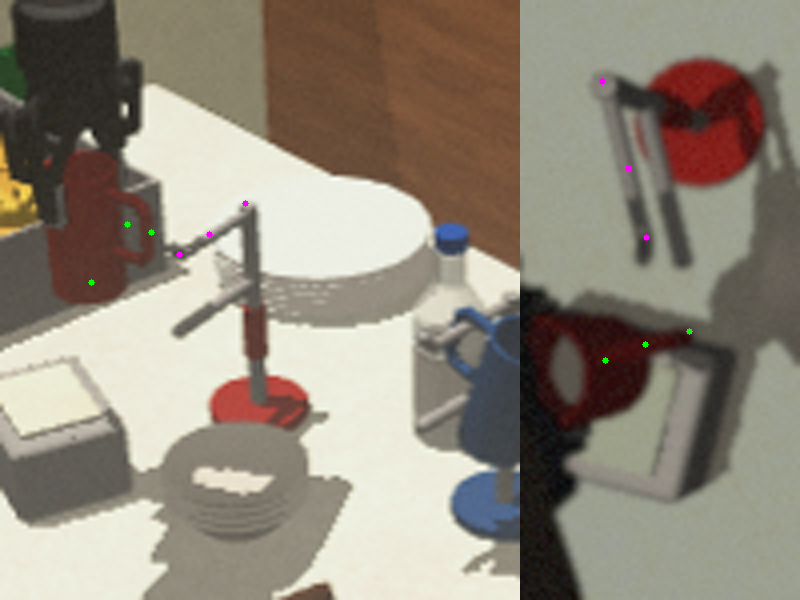

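Both overlays agree: the handle opening (green) lies in line with the red arm (magenta) to within about 1 px. The blue mug can be seen hanging on its stand. Inserting the red mug part way.

Emit:
step_arm:
  gripper: [1, 1, 1, 1, 1, 1, 1, 1, 1, 1, 1]
  linear:
    - [0, -0.001, 0.02]
    - [0, -0.001, 0.04]
    - [0, -0.001, 0.047]
    - [0, -0.001, 0.047]
    - [0.015, -0.001, 0.047]
    - [0.03, -0.001, 0.047]
    - [0.045, -0.001, 0.047]
    - [0.06, -0.001, 0.047]
    - [0.075, -0.001, 0.047]
    - [0.075, -0.001, 0.047]
    - [0.075, -0.001, 0.047]
  delta_rot:
    - [0, 0, 0]
    - [0, 0, 0]
    - [0, 0, 0]
    - [0, 0, 0]
    - [0, 0, 0]
    - [0, 0, 0]
    - [0, 0, 0]
    - [0, 0, 0]
    - [0, 0, 0]
    - [0, 0, 0]
    - [0, 0, 0]

```text
time: 19.2
eef_pos: [0.5065, 0.3617, 0.2027]
tcp_rot: [0.991, 0.135, -0.0, 0.0]
contact_force: [0.9, -0.6, -1.8]
opening: 0.702
```

```bash
python3 - <<'E'
from h import *
s=ctrl.get_state();print(s['contact_force'],s['wrist_torque'])
go([.5308,.3675,.203],15.5)
c=ctrl.read_camera('side');T=ctrl.read_camera('top')
f=lambda c,u0,v0,w,h,s:cv2.resize(c['frame'][v0:v0+h,u0:u0+w,::-1],None,fx=s,fy=s,interpolation=cv2.INTER_CUBIC)
cv2.imwrite('pics/s3.png',np.hstack([f(c,230,120,100,120,5),f(T,165,150,60,120,5)]))
E
```

```text
[ 0.89954844 -0.64973782 -1.82600256] [ 0.05394815  0.02904576 -0.02159503]
t 19.2 lin [ 0.025   0.0009 -0.0003] rot [ 0.   0.1 -0. ]
```

View pics/s3.png

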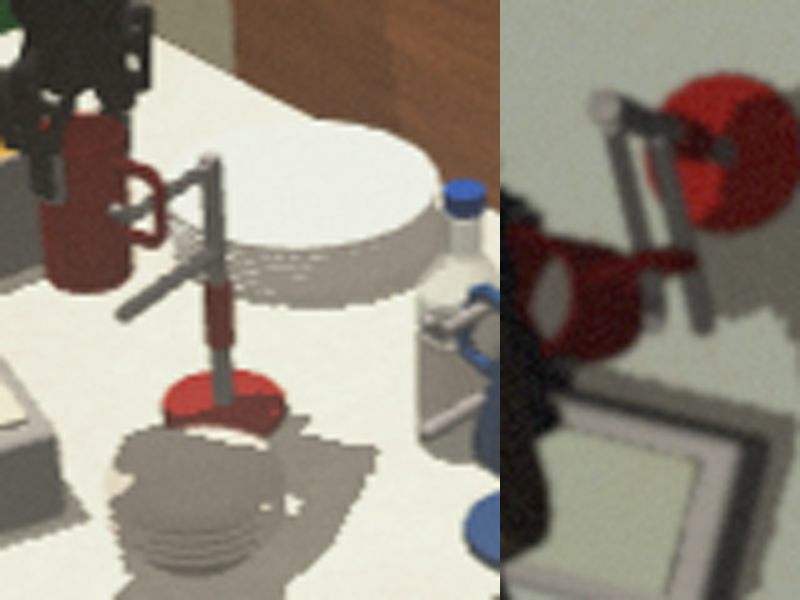

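The red arm passes through the handle opening, at about (150,205) in the left panel, with no contact force. Now the last 25 mm, then lower and release.

Emit:
step_arm:
  gripper: [1, 1, 1, 1, 1, 1, 1, -0.4, -0.45, -0.5, -0.55, -0.6, -0.7, -0.8, -0.9, -1, -1, -1]
  linear:
    - [0.012, 0, 0]
    - [0.025, 0, 0]
    - [0.025, 0, 0.006]
    - [0.025, 0, 0.012]
    - [0.025, 0, 0.018]
    - [0.025, 0, 0.02]
    - [0.025, 0, 0.02]
    - [0.025, 0, 0.02]
    - [0.025, 0, 0.02]
    - [0.025, 0, 0.02]
    - [0.025, 0, 0.02]
    - [0.025, 0, 0.02]
    - [0.025, 0, 0.02]
    - [0.025, 0, 0.02]
    - [0.025, 0, 0.02]
    - [0.025, 0, 0.02]
    - [0.025, 0, 0.02]
    - [0.025, 0, 0.02]
  delta_rot:
    - [0, 0, 0]
    - [0, 0, 0]
    - [0, 0, 0]
    - [0, 0, 0]
    - [0, 0, 0]
    - [0, 0, 0]
    - [0, 0, 0]
    - [0, 0, 0]
    - [0, 0, 0]
    - [0, 0, 0]
    - [0, 0, 0]
    - [0, 0, 0]
    - [0, 0, 0]
    - [0, 0, 0]
    - [0, 0, 0]
    - [0, 0, 0]
    - [0, 0, 0]
    - [0, 0, 0]

```text
time: 21.55
eef_pos: [0.5309, 0.3685, 0.183]
tcp_rot: [0.991, 0.135, 0.0, -0.0]
contact_force: [0.6, -0.7, -0.4]
opening: 0.998
```

Emit:
step_arm:
  gripper: [-1, -1, -1, -1, -1, -1, -1, -1, -1, -1, -1, -1, -1]
  linear:
    - [0, 0, -0.02]
    - [0, 0, -0.05]
    - [0, 0, -0.1]
    - [0, 0, -0.15]
    - [0, 0, -0.18]
    - [-0.02, -0.04, -0.18]
    - [-0.03, -0.09, -0.18]
    - [-0.03, -0.14, -0.18]
    - [-0.03, -0.18, -0.18]
    - [-0.03, -0.18, -0.18]
    - [-0.03, -0.18, -0.18]
    - [-0.03, -0.18, -0.18]
    - [-0.03, -0.18, -0.18]
  delta_rot:
    - [0, 0, 0]
    - [0, 0, 0]
    - [0, 0, 0]
    - [0, 0, 0]
    - [0, 0, 0]
    - [0, 0, 0]
    - [0, 0, 0]
    - [0, 0, 0]
    - [0, 0, 0]
    - [0, 0, 0]
    - [0, 0, 0]
    - [0, 0, 0]
    - [0, 0, 0]

```text
time: 23.18
eef_pos: [0.4545, 0.533, 0.3635]
tcp_rot: [0.991, 0.134, 0.0, -0.0]
contact_force: [0.7, 0.0, 0.0]
opening: 1.001
```

```bash
python3 - <<'E'
from h import *
import pickle
c=ctrl.read_camera('side');T=ctrl.read_camera('top');T0=pickle.load(open('top0.pkl','rb'))
c2=ctrl.read_camera('side');d=cv2.absdiff(c['frame'],c2['frame'])[100:300,200:420];print('motion',d.mean(),(d.max(2)>40).sum())
f=lambda c,u0,v0,w,h,s:cv2.resize(c['frame'][v0:v0+h,u0:u0+w,::-1],None,fx=s,fy=s,interpolation=cv2.INTER_CUBIC)
cv2.imwrite('pics/end.png',np.hstack([f(c,230,120,130,150,4),f(T,180,120,140,300,2)[:0] if 0 else f(T,185,130,140,150,4)[:,:280*1]]))
print(ctrl.get_state()['time'],ctrl.get_state()['contact_force'])
E
```

```text
motion 1.4474772727272727 11
23.325 [-0.60441785 -0.73158227 -0.0967745 ]
```

View pics/end.png

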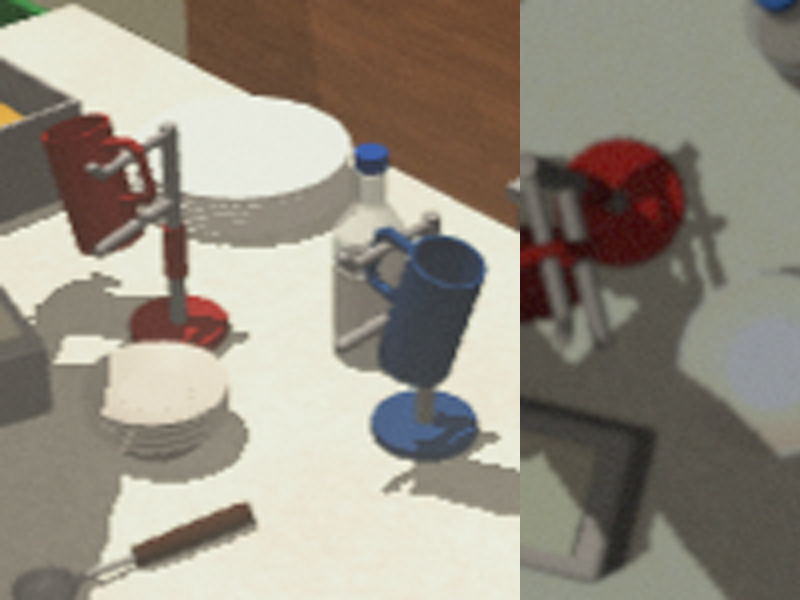

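Both mugs hang tipped against their rest bars, the gripper is clear, and the bottle, bowls, napkins and spoon are still in place. I'll let it settle for a moment and hand in.

Emit:
step_arm:
  gripper: [-1, -1, -1, -1, -1, -1, -1, -1]
  linear:
    - [0, 0, 0]
    - [0, 0, 0]
    - [0, 0, 0]
    - [0, 0, 0]
    - [0, 0, 0]
    - [0, 0, 0]
    - [0, 0, 0]
    - [0, 0, 0]
  delta_rot:
    - [0, 0, 0]
    - [0, 0, 0]
    - [0, 0, 0]
    - [0, 0, 0]
    - [0, 0, 0]
    - [0, 0, 0]
    - [0, 0, 0]
    - [0, 0, 0]

```text
time: 24.32
eef_pos: [0.4539, 0.5339, 0.363]
tcp_rot: [0.991, 0.135, 0.0, -0.0]
contact_force: [-0.8, -0.1, 1.2]
opening: 0.998
```

```bash
python3 -c "
from plant import ctrl
print(ctrl.sign_off())"
```

```text
the job is handed in; nothing more can be done
None
```

Both mugs are hanging by their handles on the upper arm of their own colour's stand, and I handed the job in at about 24 s of the 64 s allowed.

- **Last pictures:** both mugs hang with the arm through the handle, tipped against the rest bar. Two side-camera frames 0.05 s apart showed no movement beyond image noise. The gripper was open and well clear.
- **Other things on the table:** the bowls, napkins, bottle and spoon looked undisturbed. The jar and can were outside the last crop, but the carried mugs passed above or well away from them, and no unexpected force showed in the readings.
- **Disagreement:** early on, the side camera differed from the other views by about 3–4 mm. The offset was about the same for the mugs and the stands, so it did not affect the insertions.
- **Not measured:** I judged the hanging positions by eye from the pictures, not in numbers against the limits. The contact force on each stand was not checked either.
- **Budget:** I viewed 13 pictures, three more than planned.

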